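Clamp the painted plaque in the bench clamp

ROBOT

A 6-joint arm with a two-finger parallel gripper is mounted at the origin on the work surface. World frame = base frame: x ahead of the robot, y to its left, z up, the work surface at z = 0. Lengths are in mm, angles in rad, forces in N, time in s.
With the tool pointing down it reaches from about 275 to 750 mm from the base axis. Payload 10.2 kg.
Tool frame: the origin (TCP) lies at the very end of the fingers, on their centre line; the grasp point (between the pads) lies 19 mm behind it; z points along the fingers, y is the line along which they close (so a half turn about z gives the same grasp; the last joint's range is limited). The gripper opens to 85 mm and grips with 20 to 120 N. Pads are 22 mm wide; open, the fingers measure 114 mm over their backs; the gripper's body (76 mm by 85 mm) begins 54 mm behind the grasp point. The pads swing forward as they close: fully open they stand 13 mm farther back than shut.
Start: joints at [-1.441, 0.313, 1.498, -0, 1.331, -0.223], TCP at [181.389, -492.676, 231.294] pointing down, gripper open.
Joint ranges: [-2.94, 2.94], [-0.97, 2.17], [0.19, 2.56], [-1.23, 4.37], [0.02, 3.11], [-2.88, 2.88]. Speed limits (rad/s): [2.39, 2.39, 3.01, 3.14, 3.14, 3.14].

INTERFACE

Orientations are given as a unit quaternion [w, x, y, z].
In Python, from rig import telemetry, optics, ctrl gives the robot as it stands.
- The arm moves only by the tool servo_tool, never from a script. Its argument "deltas" is a list of rows, each a list of 3 entries, a list of its own where there are three numbers: the shift along the tool's x, y, z in units of 20 cm (1.0 is 20 cm), then the turn, a rotation vector about the tool's x, y, z in units of 90 degrees (1.0 is 90 degrees), then the opening, from 0 (shut) to 1 (fully open). A call has 1 to 8 rows; each row shifts and turns the commanded pose from where the row before left it, along the tool's axes as they then stand; what a row does not reach is not made up. A row lasts 1/10 s, in which the tool goes at most 50 mm and 8.59 degrees, less where a joint would pass 70% of its speed; a pose out of reach is approached as far as the arm can. A call with a number of a shift or a turn outside -1 to 1 is refused whole. A call with a gripper value outside its range is refused whole. The fingers move at their own pace and stop on an object; "squeeze" is the grip in N (left out, the last holds). Time passes only in rows, so rows that do not move let the fingers close. It gives the time, the measured TCP pose, the force, the opening and the grip force at its end, in the units of the state.
- telemetry.sense(): the state, without advancing time (a new reading comes with each control period).
- optics.capture(name): name is "side" or "top"; returns the picture (420x560x3 uint8, blue, green, red); there is no depth.
- optics.camera_model(name): a dict with "vfov" (degrees; the focal length in pixels is half the picture's height over the tangent of half this angle, whatever the lens; pixels are square), "cx", "cy" (the principal point, pixels), "R" (3x3) and "t" (3): a world point X has camera coordinates R X + t. Camera axes: x right, y down, z forward; pixel columns grow to the right and rows downward; lengths in mm; the calibration is good to about 2 mm. A picture is of the moment at which its call begins. camera_model takes no time and is no camera call.
- ctrl.finish_job(): hands the job in; it is judged then, once.
The state is a dict: "time_s": time; "joints": joint angles; "dq": joint speeds; "tau": joint torques, N m; "eef_pos": TCP position; "ee_rot": TCP orientation; "force": force on the tool from outside, world axes, zero at the start; "wrist_torque": the same for the moment, N m; "grip_width": opening from 0.0 (shut) to 1.0 (fully open); "grip_force": force on a finger pad.
Only numpy, scipy, OpenCV 4.12 (cv2) and the standard library are available. Lean on these libraries where they do the work, as an engineer would, in place of code of your own. Each camera call takes 0.05 s, during which the arm holds its last target. There are 200 camera calls.

TASK

Lay the painted wooden plaque lengthwise on the bed of the blue bench clamp, slide it gently under the open jaw until its end rests against the brass stop, then turn the T-handle clockwise until its rising resistance shows that the plaque is firmly clamped. Stop there, because over-tightening crushes the soft wood; then let go and leave the bottles and the basket where they are.

Things in the scene. Friction and masses are not known exactly. Their poses are not given: they have to be found in the camera images.
- plaque: loose limewood plaque, 180 (x) x 56 (y) x 16 (z) mm, about 85 g (varies), lying flat, same at both ends, round paint blobs at the middle of its upper face. Origin: centre of its underside; x along its length, z up
- vise: fixed blue bench clamp, open to its own -x (roughly towards the robot). Origin: on the table under the vertical screw axis; x towards the column, z up. Base 180 x 96 x 30 mm high (x -80 to +100), column x +60 to +90, top arm 44 mm wide, x -22 to +90, z 116 to 136, collar round the screw to z 144. Bed, stop, jaw and handle belong to it
- bed: aluminium bar on the clamp's base, on which the plaque lies: 120 mm long, 46 mm wide, 24 mm high. Origin: underside, on the screw axis; the bar runs from x -75 to +45, its upper face is at z +24. Axes parallel to the vise's. Its height setting differs by up to 2 mm from start to start
- stop: brass end stop, 44 mm wide, 32 mm high, 10 mm thick. Origin: bottom middle of its front face, which the plaque's end must touch; axes as the clamp's. With the plaque home, the plaque's origin is at x -90, y 0 mm here. It stands 33 to 41 mm behind the screw axis (varies). More than 40 N against it damages the plaque
- jaw: jaw, sinks 3 mm per rad of the handle. Origin on the screw axis; its 44 mm square rubber face is 0 to 3.5 mm below the origin (adjustable, unknown) and starts 4 to 12 mm above the laid plaque. Screw drag 0.1 N m either way; from touch on, 0.003 N m per N of clamping (some 0.8 N m per rad) adds. Tighten to 35 to 80 N; let go, it springs back to some 30 N. Firm: over 20 N. Crushed: over 110 N
- handle: T-handle: round steel bar 14 mm thick, 64 mm long between the centres of 19 mm red end balls, on a 10 mm spindle. Origin: bar centre, on the screw axis, 185 mm above the table; x along the bar, z up. Turn it clockwise seen from above to close the jaw; it does not sink and stays where it is left. It needs 1.5 to 4.2 rad, so often more than one grasp
- bottle_orange: bystander: orange paint bottle, 42 mm across, 128 mm high; origin under its middle
- bottle_green: bystander: green paint bottle, same size; origin under its middle
- basket: bystander: open light-green plastic basket, 130 x 90 x 50 mm; origin under its middle
Mind the look-alikes: they are no part of the job. Several things look just like the plaque: the one meant starts farthest to the robot's left. Several things have the shape of the vise; the one meant has the colours described above.

How it is judged (in metres and radians):
On the way, in this order (a step that is already met when the one before it is completed fails the run):
1. the plaque lies flat on the bed with its end against the stop, not yet clamped (x of plaque in the frame of stop between -0.094 and -0.086 m and y of plaque in the frame of stop between -0.01 and 0.01 m and angle between the x axis of plaque and the x axis of stop, either way round below 0.12 rad and z of plaque in the frame of bed between 0.021 and 0.027 m and angle between plaque's own z axis and vertical below 0.06 rad and contact force between jaw and plaque below 3 N), for 0.2 s.
2. the jaw clamps the plaque firmly (more than 20 N) with the plaque still home (x of plaque in the frame of stop between -0.094 and -0.086 m and y of plaque in the frame of stop between -0.01 and 0.01 m and angle between the x axis of plaque and the x axis of stop, either way round below 0.12 rad and z of plaque in the frame of bed between 0.021 and 0.027 m and angle between plaque's own z axis and vertical below 0.06 rad and contact force between jaw and plaque above 20 N), for 0.3 s.
At the end, for the whole second after the job is handed in: The plaque lies flat on the bed (within 3 mm), its end within 4 mm of the stop, within 10 mm of the middle line and 0.12 rad of straight, clamped by the jaw with 20 to 110 N, at rest, and handle and plaque are released (all of step 2 and contact force between jaw and plaque below 110 N and linear speed of plaque below 0.01 m/s and contact force between the fingers and handle below 0.3 N and contact force between the fingers and plaque below 0.3 N); the robot touches nothing.
It fails at once if the plaque is crushed by the jaw (more than 110 N) (contact force between jaw and plaque above 110 N).
It fails at once if the plaque is rammed against the stop (more than 40 N) (contact force between plaque and stop above 40 N).
It fails at once if a bottle or the basket is shifted by more than 25 mm or tipped (distance of any of bottle_orange, bottle_green, basket from where it was at the start of the episode above 0.025 m or angle between any of bottle_orange, bottle_green, basket's own z axis and vertical above 0.3 rad).
It also fails if it takes over 72 s, if anything falls off the work surface, if the arm or the gripper's body presses on something with over 40 N, if the wrist force passes 120 N, or if a joint passes its speed limit or range.

## Working session

There is one attempt and no reset: what is moved stays moved. The work goes in short steps, Python scripts to look and compute and a tool call to move; the robot and the scene stay as the last step left them, time stands still between calls to the robot, and variables do not carry over. Pictures are saved under pics/ and viewed, at most 10 in all, crops included, and the job is handed in when it is done.

Besides the shell and the picture viewer there is one more tool, called after "Call:" in YAML: its name, and indented under it one key for each argument. servo_tool: Moves the arm, as the interface text tells. Its arguments: {"type":"object","properties":{"deltas":{"type":"array"},"squeeze":{"type":"number"}},"required":["deltas"]}

```bash
mkdir -p pics; ls
cat > h.py <<'E'
import numpy as np, cv2
from rig import telemetry, optics, ctrl
from scipy.spatial.transform import Rotation as Ro
def cam(n):
    m=optics.camera_model(n); f=210/np.tan(np.radians(m['vfov'])/2)
    return f,m['cx'],m['cy'],np.array(m['R']),np.array(m['t'])
def proj(n,X):
    f,cx,cy,R,t=cam(n); c=np.atleast_2d(X)@R.T+t
    return np.c_[f*c[:,0]/c[:,2]+cx,f*c[:,1]/c[:,2]+cy]
def unproj(n,uv,z):
    f,cx,cy,R,t=cam(n); uv=np.atleast_2d(uv).astype(float)
    d=np.c_[(uv[:,0]-cx)/f,(uv[:,1]-cy)/f,np.ones(len(uv))]@R
    o=-R.T@t
    return o+d*((z-o[2])/d[:,2])[:,None]
def st():
    s=telemetry.sense(); q=s['ee_rot']
    r=Ro.from_quat([q[1],q[2],q[3],q[0]]).as_matrix()
    return s,np.array(s['eef_pos']),r
E
python3 - <<'E'
from h import *
a=optics.capture('top');b=optics.capture('side')
cv2.imwrite('pics/top0.png',a);cv2.imwrite('pics/side0.png',b)
print(telemetry.sense())
for n in('top','side'):print(optics.camera_model(n))
E
```

```text
pics
{'time_s': 0.1, 'joints': array([-1.44138134e+00,  3.13382767e-01,  1.49836686e+00,  1.57956792e-05,
        1.33097937e+00, -2.23413272e-01]), 'dq': array([-0.00224098, -0.00180918, -0.00051472, -0.001286  , -0.00121504,
       -0.00176187]), 'tau': array([ 2.51475038e-03, -4.12901545e+01, -2.60141838e+01, -1.56846213e-04,
        3.03745284e-03,  1.67366170e-05]), 'eef_pos': array([ 181.37130098, -492.43462562,  230.79590634]), 'ee_rot': array([-5.67180451e-04,  9.84479514e-01,  1.75498612e-01,  3.43558690e-05]), 'force': array([ 0.15925694,  0.52842873, -1.4759895 ]), 'wrist_torque': array([ 0.00585604, -0.06037929, -0.02926417]), 'grip_force': 0.0, 'grip_width': 1.0016749424576934}
{'vfov': 49.738655154008654, 'cx': 276.8708422174338, 'cy': 203.53179959138637, 'R': array([[ 0.00299279, -0.9999937 ,  0.00190777],
       [-0.99818243, -0.00310219, -0.06018489],
       [ 0.06019043, -0.00172418, -0.99818542]]), 't': array([-108.83738034,  566.06552288, 1352.00527657])}
{'vfov': 51.606008466358944, 'cx': 283.4803932229169, 'cy': 211.8083230046743, 'R': array([[-0.81864885, -0.57420335, -0.01022641],
       [-0.3703533 ,  0.54145934, -0.75475838],
       [ 0.43892198, -0.61409469, -0.65592317]]), 't': array([423.47525809, 362.40235897, 903.67058758])}
```

View pics/top0.png

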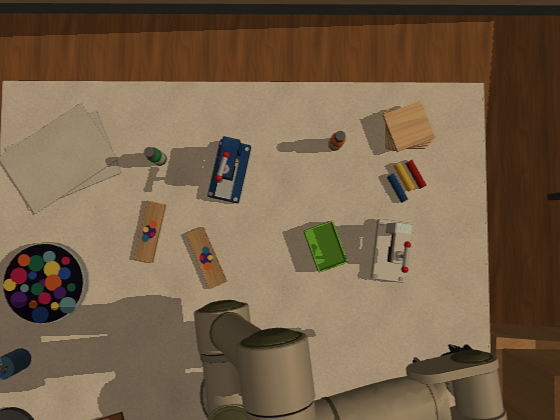

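View pics/side0.png

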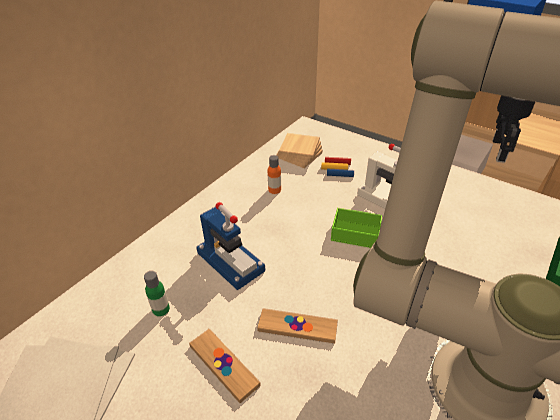

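Two plaques in the top view, at (148,231) and (205,257). The one at (148,231) has the greater y, so it is farthest to the robot's left and is the one meant. There are two clamps, at (230,170) in blue and (392,250) in white. The blue one is meant.

Run:
```python
from h import *
a=cv2.imread('pics/top0.png');b=cv2.imread('pics/side0.png')
c1=cv2.resize(a[125:275,120:260],None,fx=4,fy=4,interpolation=cv2.INTER_CUBIC)
cv2.imwrite('pics/c1.png',c1)
c2=cv2.resize(b[190:300,180:290],None,fx=5,fy=5,interpolation=cv2.INTER_CUBIC)
cv2.imwrite('pics/c2.png',c2)
hsv=cv2.cvtColor(a,cv2.COLOR_BGR2HSV)
print(hsv[215,152],hsv[255,140],hsv[220,120])
roi=np.zeros(a.shape[:2],np.uint8);roi[195:270,122:172]=1
for smin in (90,110,130):
    m=((hsv[...,1]>smin)&(hsv[...,2]>90)&(roi>0)).astype(np.uint8)
    cs,_=cv2.findContours(cv2.morphologyEx(m,cv2.MORPH_CLOSE,np.ones((5,5))),0,2)
    r=cv2.minAreaRect(max(cs,key=cv2.contourArea));bx=cv2.boxPoints(r)
    P=unproj('top',bx,16);print(smin,r,P.round(),P.mean(0).round(1),[np.linalg.norm(P[i]-P[i-1]).round() for i in range(4)])
```

```text
[ 16 151 125] [ 16 152 126] [ 17  77 162]
90 ((149.44361877441406, 231.3740234375), (20.021522521972656, 60.26699447631836), 12.757532119750977) [[400. 324.  16.]
 [577. 288.  16.]
 [563. 228.  16.]
 [387. 265.  16.]] [481.6 276.4  16. ] [np.float64(60.0), np.float64(181.0), np.float64(61.0), np.float64(181.0)]
110 ((149.3618621826172, 231.4687957763672), (19.414424896240234, 60.036827087402344), 12.724355697631836) [[400. 323.  16.]
 [576. 287.  16.]
 [563. 230.  16.]
 [387. 266.  16.]] [481.3 276.6  16. ] [np.float64(58.0), np.float64(180.0), np.float64(59.0), np.float64(180.0)]
130 ((149.5216064453125, 231.50491333007812), (18.97076416015625, 59.793365478515625), 12.804265975952148) [[400. 322.  16.]
 [575. 286.  16.]
 [563. 230.  16.]
 [387. 266.  16.]] [481.2 276.1  16. ] [np.float64(57.0), np.float64(179.0), np.float64(58.0), np.float64(179.0)]
```

View pics/c1.png

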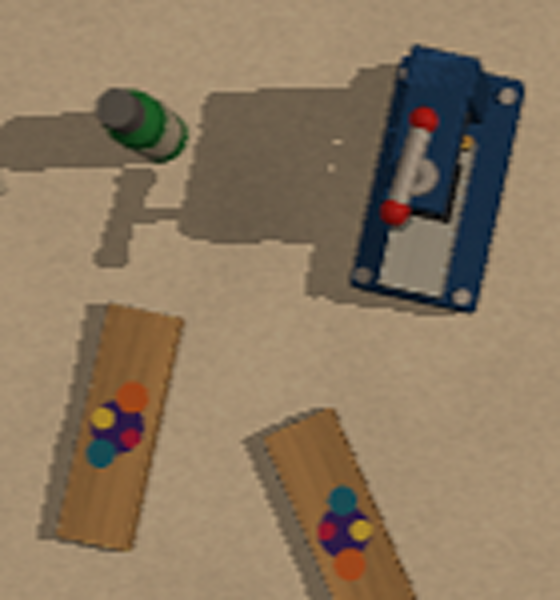

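View pics/c2.png

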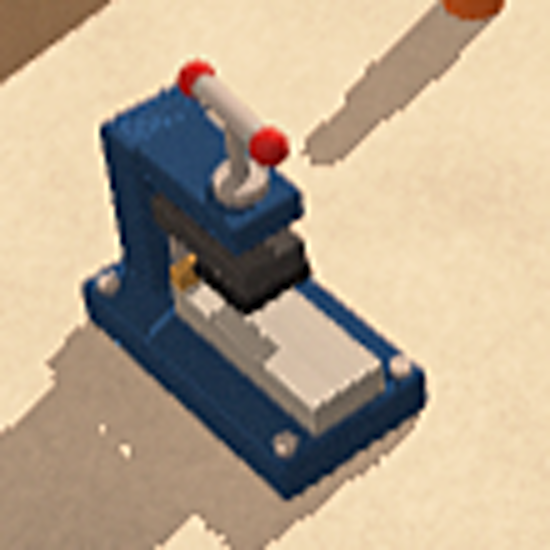

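Run:
```python
from h import *
from scipy.optimize import least_squares
c1=lambda u,v:(120+u/4-.4,125+v/4-.4); c2=lambda u,v:(180+u/5-.4,190+v/5-.4)
obs=[('top',c1(523,82),(100,-48,30)),('top',c1(472,313),(-80,-48,30)),('top',c1(351,286),(-80,48,30)),
('side',c2(425,377),(-80,-48,30)),('side',c2(287,480),(-80,48,30)),('side',c2(86,288),(100,48,30))]
def f(p):
    R=Ro.from_euler('z',p[2]).as_matrix()
    return np.concatenate([(proj(n,R@np.array(X)+[p[0],p[1],0])[0]-uv) for n,uv,X in obs])
s=least_squares(f,[650,50,-.2]);print('vise',s.x,f(s.x).round(1))
def g(p):
    d=32*np.array([np.cos(p[2]),np.sin(p[2]),0]);c=np.array([p[0],p[1],185])
    return np.concatenate([proj('top',c+d)[0]-c1(424,120),proj('top',c-d)[0]-c1(396,212),proj('side',c+d)[0]-c2(197,77),proj('side',c-d)[0]-c2(268,147)])
h=least_squares(g,[650,50,-.2]);print('handle',h.x,g(h.x).round(1))
# bottles & basket
print(unproj('top',[c1(120,110)],128),'green cap');print(unproj('top',[(339,135)],128))
x,y,w=s.x
for X in([-90+37,0],[-150-77,0]):print(X,Ro.from_euler('z',w).as_matrix()[:2,:2]@X+[x,y])
_,p,r=st();print(p,r.round(3))
```

```text
vise [ 6.53476897e+02  4.11146632e+01 -2.10984121e-01] [ 0.1  0.3 -0.2  0.7 -1.2  0.7  1.2 -0.6 -0.4 -1.3 -1.4 -0.6]
handle [ 6.56373014e+02  3.91467892e+01 -2.94463653e-01] [ 0.2 -0.1 -0.  -0.3  0.1  0.5  0.2  0.1]
[[702.60043116 249.19031812 128.        ]] green cap
[[ 752.71798516 -280.5112633   128.        ]]
[-53, 0] [601.65215606  52.21404508]
[-227, 0] [431.51055537  88.65352525]
[ 181.37130098 -492.43462562  230.79590634] [[ 0.938  0.346 -0.   ]
 [ 0.346 -0.938  0.001]
 [ 0.    -0.001 -1.   ]]
```

The top crop shows the plaque at (481,276), yaw -0.20. The clamp fits at axis about (655,40), yaw -0.21, with handle yaw -0.29. Both cameras agree to about 1 px. I'll write a small planner that prints move rows.

```bash
cat >> h.py <<'E'
def plan(tgt,dyaw,n,op,start=None):
    """rows to world TCP tgt (tool down) with world yaw change dyaw"""
    s,p,r=st(); p=p.copy(); p0=p.copy(); tgt=np.array(tgt,float)
    k=round(-dyaw/(np.pi/2)/n,3); rows=[]
    for i in range(n):
        want=p0+(tgt-p0)*(i+1)/n
        d=np.round(r.T@(want-p)/200,3); p=p+r@d*200
        rows.append([d.tolist(),[0,0,k],op]); r=r@Ro.from_rotvec([0,0,k*np.pi/2]).as_matrix()
    for i in range(0,n,8):print(rows[i:i+8])
def show():
    s,p,r=st();print(round(s['time_s'],2),p.round(1),'yaw',np.arctan2(r[1,0],r[0,0]).round(3),'tilt',r[:2,2].round(3),'F',s['force'].round(1),'g',round(s['grip_width'],3),round(s['grip_force'],1),'q',s['joints'].round(2))
E
python3 -c "
from h import *
plan([437,285,120],2.585,24,1)"
```

```text
[[[0.106, -0.134, 0.023], [0, 0, -0.069], 1], [[0.12, -0.121, 0.024], [0, 0, -0.069], 1], [[0.132, -0.108, 0.023], [0, 0, -0.069], 1], [[0.143, -0.092, 0.023], [0, 0, -0.069], 1], [[0.152, -0.077, 0.023], [0, 0, -0.069], 1], [[0.16, -0.06, 0.024], [0, 0, -0.069], 1], [[0.165, -0.042, 0.023], [0, 0, -0.069], 1], [[0.169, -0.024, 0.023], [0, 0, -0.069], 1]]
[[[0.17, -0.006, 0.023], [0, 0, -0.069], 1], [[0.17, 0.013, 0.024], [0, 0, -0.069], 1], [[0.168, 0.031, 0.023], [0, 0, -0.069], 1], [[0.163, 0.049, 0.023], [0, 0, -0.069], 1], [[0.157, 0.067, 0.023], [0, 0, -0.069], 1], [[0.149, 0.083, 0.024], [0, 0, -0.069], 1], [[0.139, 0.098, 0.023], [0, 0, -0.069], 1], [[0.127, 0.113, 0.023], [0, 0, -0.069], 1]]
[[[0.115, 0.127, 0.023], [0, 0, -0.069], 1], [[0.1, 0.138, 0.024], [0, 0, -0.069], 1], [[0.085, 0.148, 0.023], [0, 0, -0.069], 1], [[0.068, 0.156, 0.023], [0, 0, -0.069], 1], [[0.051, 0.162, 0.023], [0, 0, -0.069], 1], [[0.033, 0.168, 0.024], [0, 0, -0.069], 1], [[0.015, 0.17, 0.023], [0, 0, -0.069], 1], [[-0.004, 0.17, 0.023], [0, 0, -0.069], 1]]
```

Call:
servo_tool:
  deltas:
    - [[0.106, -0.134, 0.023], [0, 0, -0.069], 1]
    - [[0.12, -0.121, 0.024], [0, 0, -0.069], 1]
    - [[0.132, -0.108, 0.023], [0, 0, -0.069], 1]
    - [[0.143, -0.092, 0.023], [0, 0, -0.069], 1]
    - [[0.152, -0.077, 0.023], [0, 0, -0.069], 1]
    - [[0.16, -0.06, 0.024], [0, 0, -0.069], 1]
    - [[0.165, -0.042, 0.023], [0, 0, -0.069], 1]
    - [[0.169, -0.024, 0.023], [0, 0, -0.069], 1]
  squeeze: 30

```text
time_s: 0.9
eef_pos: [266.7, -232.1, 193.8]
ee_rot: [-0.0, 0.819, 0.574, 0.0]
force: [0.2, -0.2, 0.6]
grip_width: 1.001
grip_force: 0.0
```

Call:
servo_tool:
  deltas:
    - [[0.17, -0.006, 0.023], [0, 0, -0.069], 1]
    - [[0.17, 0.013, 0.024], [0, 0, -0.069], 1]
    - [[0.168, 0.031, 0.023], [0, 0, -0.069], 1]
    - [[0.163, 0.049, 0.023], [0, 0, -0.069], 1]
    - [[0.157, 0.067, 0.023], [0, 0, -0.069], 1]
    - [[0.149, 0.083, 0.024], [0, 0, -0.069], 1]
    - [[0.139, 0.098, 0.023], [0, 0, -0.069], 1]
    - [[0.127, 0.113, 0.023], [0, 0, -0.069], 1]

```text
time_s: 1.7
eef_pos: [351.9, 26.9, 156.7]
ee_rot: [0.0, 0.501, 0.865, -0.0]
force: [0.5, -1.3, 0.6]
grip_width: 1.003
grip_force: 0.0
```

Call:
servo_tool:
  deltas:
    - [[0.115, 0.127, 0.023], [0, 0, -0.069], 1]
    - [[0.1, 0.138, 0.024], [0, 0, -0.069], 1]
    - [[0.085, 0.148, 0.023], [0, 0, -0.069], 1]
    - [[0.068, 0.156, 0.023], [0, 0, -0.069], 1]
    - [[0.051, 0.162, 0.023], [0, 0, -0.069], 1]
    - [[0.033, 0.168, 0.024], [0, 0, -0.069], 1]
    - [[0.015, 0.17, 0.023], [0, 0, -0.069], 1]
    - [[-0.004, 0.17, 0.023], [0, 0, -0.069], 1]

```text
time_s: 2.5
eef_pos: [437.1, 286.1, 119.2]
ee_rot: [-0.0, 0.091, 0.996, -0.0]
force: [1.0, -0.5, 1.0]
grip_width: 0.998
grip_force: 0.0
```

Call:
servo_tool:
  deltas:
    - [[0, 0, 0], [0, 0, 0], 1]
    - [[0, 0, 0], [0, 0, 0], 1]

```text
time_s: 2.7
eef_pos: [436.6, 284.7, 119.1]
ee_rot: [-0.001, 0.094, 0.996, -0.0]
force: [0.4, -1.8, 0.2]
grip_width: 0.999
grip_force: 0.0
```

```bash
python3 -c "
from h import *
show()
s,p,r=st();y=np.arctan2(r[1,0],r[0,0]);print(np.pi-.203-y)
plan([437,285,1],np.pi-.203-y,6,1)"
```

```text
2.7 [436.6 284.7 119.1] yaw 2.954 tilt [-0.001 -0.001] F [ 0.4 -1.8  0.2] g 0.999 0.0 q [ 0.35  0.42  1.66 -0.    1.06 -1.03]
-0.01568564668374961
[[[-0.0, 0.0, 0.098], [0, 0, np.float64(0.002)], 1], [[-0.001, 0.001, 0.099], [0, 0, np.float64(0.002)], 1], [[-0.0, 0.0, 0.098], [0, 0, np.float64(0.002)], 1], [[-0.001, 0.0, 0.099], [0, 0, np.float64(0.002)], 1], [[0.0, 0.001, 0.098], [0, 0, np.float64(0.002)], 1], [[-0.0, 0.0, 0.098], [0, 0, np.float64(0.002)], 1]]
```

Call:
servo_tool:
  deltas:
    - [[0, 0, 0.15], [0, 0, 0.004], 1]
    - [[0, 0, 0.15], [0, 0, 0.003], 1]
    - [[0, 0, 0.15], [0, 0, 0.003], 1]
    - [[0, 0, 0.09], [0, 0, 0], 1]
    - [[0, 0, 0.03], [0, 0, 0], 1]
    - [[0, 0, 0.018], [0, 0, 0], 1]
    - [[0, 0, 0], [0, 0, 0], 1]

```text
time_s: 3.4
eef_pos: [437.4, 284.4, 2.7]
ee_rot: [0.0, 0.102, 0.995, 0.0]
force: [-0.2, -0.1, 0.4]
grip_width: 1.001
grip_force: 0.0
```

Call:
servo_tool:
  deltas:
    - [[0, 0, 0], [0, 0, 0], 0.6]
    - [[0, 0, 0], [0, 0, 0], 0.5]
    - [[0, 0, 0], [0, 0, 0], 0.5]
    - [[0, 0, 0], [0, 0, 0], 0.5]
    - [[0, 0, 0], [0, 0, 0], 0.5]
    - [[0, 0, 0], [0, 0, 0], 0.5]
  squeeze: 35

```text
time_s: 4.0
eef_pos: [437.6, 284.9, 3.1]
ee_rot: [0.001, 0.101, 0.995, 0.0]
force: [-1.7, -1.3, 6.5]
grip_width: 0.639
grip_force: 37.1
```

```bash
python3 -c "
from h import *
show()"
```

```text
4.0 [437.6 284.9   3.1] yaw 2.939 tilt [0.002 0.001] F [-1.7 -1.3  6.5] g 0.639 37.1 q [ 0.35  0.6   1.73 -0.    0.8  -1.02]
```

Call:
servo_tool:
  deltas:
    - [[0, 0, -0.05], [0, 0, 0], 0.5]
    - [[0, 0, -0.1], [0, 0, 0], 0.5]
    - [[0, 0, -0.15], [0, 0, 0], 0.5]
    - [[0, 0, -0.1], [0, 0, 0], 0.5]
    - [[0, 0, -0.05], [0, 0, 0], 0.5]
    - [[0, 0, 0], [0, 0, 0], 0.5]

```text
time_s: 4.6
eef_pos: [437.5, 284.8, 93.3]
ee_rot: [0.001, 0.101, 0.995, 0.001]
force: [0.1, -0.3, -1.7]
grip_width: 0.646
grip_force: 37.5
```

```bash
python3 -c "
from h import *
show()
s,p,r=st();y=np.arctan2(r[1,0],r[0,0])
plan([493.6,74.7,90],np.pi-.211-y,8,.5)
cv2.imwrite('pics/side1.png',cv2.resize(optics.capture('side')[200:410,160:440],None,fx=2.5,fy=2.5))"
```

```text
4.6 [437.5 284.8  93.3] yaw 2.938 tilt [0.002 0.001] F [ 0.1 -0.3 -1.7] g 0.646 37.5 q [ 0.35  0.46  1.68  0.    1.   -1.02]
[[[-0.061, -0.122, 0.002], [0, 0, np.float64(0.001)], 0.5], [[-0.061, -0.121, 0.002], [0, 0, np.float64(0.001)], 0.5], [[-0.061, -0.121, 0.002], [0, 0, np.float64(0.001)], 0.5], [[-0.061, -0.122, 0.002], [0, 0, np.float64(0.001)], 0.5], [[-0.062, -0.121, 0.002], [0, 0, np.float64(0.001)], 0.5], [[-0.062, -0.121, 0.002], [0, 0, np.float64(0.001)], 0.5], [[-0.062, -0.121, 0.002], [0, 0, np.float64(0.001)], 0.5], [[-0.062, -0.121, 0.002], [0, 0, np.float64(0.001)], 0.5]]
```

View pics/side1.png

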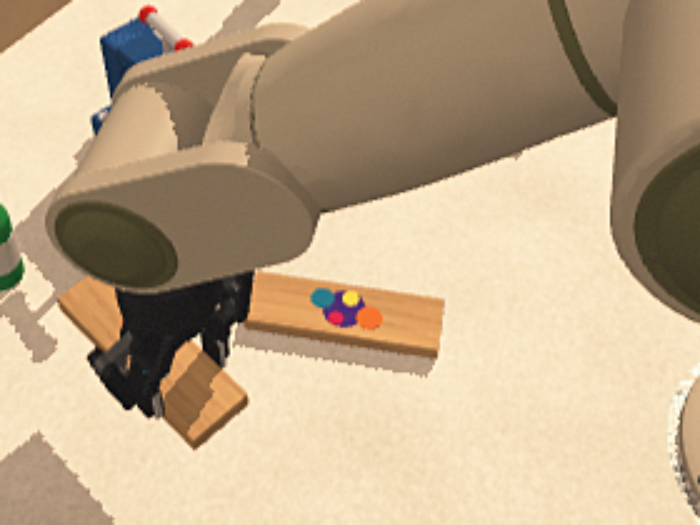

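The picture shows the left plaque held and level, around (155,360) in the crop.

Call:
servo_tool:
  deltas:
    - [[-0.061, -0.122, 0.002], [0, 0, 0.001], 0.5]
    - [[-0.061, -0.121, 0.002], [0, 0, 0.001], 0.5]
    - [[-0.061, -0.121, 0.002], [0, 0, 0.001], 0.5]
    - [[-0.061, -0.122, 0.002], [0, 0, 0.001], 0.5]
    - [[-0.062, -0.121, 0.002], [0, 0, 0.001], 0.5]
    - [[-0.062, -0.121, 0.002], [0, 0, 0.001], 0.5]
    - [[-0.062, -0.121, 0.002], [0, 0, 0], 0.5]
    - [[-0.062, -0.121, 0.002], [0, 0, 0], 0.5]

```text
time_s: 5.45
eef_pos: [492.7, 73.4, 87.6]
ee_rot: [-0.001, 0.106, 0.994, -0.0]
force: [-0.4, 0.1, -0.7]
grip_width: 0.641
grip_force: 37.5
```

Call:
servo_tool:
  deltas:
    - [[0, 0, 0.03], [0, 0, 0], 0.5]
    - [[0, 0, 0.04], [0, 0, 0], 0.5]
    - [[0, 0, 0.03], [0, 0, 0], 0.5]
    - [[0, 0, 0], [0, 0, 0], 0.5]
    - [[0, 0, 0], [0, 0, 0], 0.5]

```text
time_s: 5.95
eef_pos: [492.9, 75.1, 68.7]
ee_rot: [-0.0, 0.106, 0.994, -0.0]
force: [-0.1, 0.2, -1.0]
grip_width: 0.643
grip_force: 37.5
```

```bash
python3 -c "
from h import *
show()
i=[cv2.resize(optics.capture(n)[a:a+130,b:b+130],None,fx=3,fy=4*.75) for n,a,b in (('side',190,180),('top',120,150))]
cv2.imwrite('pics/b1.png',np.hstack(i))"
```

```text
5.95 [492.9  75.1  68.7] yaw 2.93 tilt [-0.001  0.   ] F [-0.1  0.2 -1. ] g 0.643 37.5 q [-0.08  0.45  1.77  0.    0.92 -1.44]
```

View pics/b1.png

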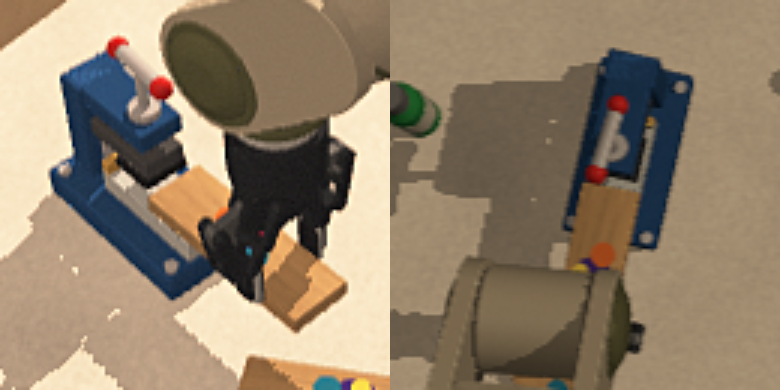

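```bash
python3 -c "
from h import *
P=unproj('top',[(150+193/3,120+183/3),(150+250/3,120+192/3),(150+179/3,120+262/3),(150+236/3,120+268/3)],82)
R=Ro.from_euler('z',-.211).as_matrix()
print(((P-[655,40.2,0])@R).round(1))"
```

```text
[[ -34.3   26.9   82. ]
 [ -31.2  -28.5   82. ]
 [-111.4   23.3   82. ]
 [-105.4  -31.4   82. ]]
```

Call:
servo_tool:
  deltas:
    - [[0, 0, 0.02], [0, 0, 0], 0.5]
    - [[0, 0, 0.01], [0, 0, 0], 0.5]
    - [[0, 0, 0.01], [0, 0, 0], 0.5]
    - [[0, 0, 0], [0, 0, 0], 0.5]

```text
time_s: 6.45
eef_pos: [493.0, 74.5, 60.6]
ee_rot: [-0.0, 0.106, 0.994, -0.0]
force: [0.7, -0.3, -1.3]
grip_width: 0.642
grip_force: 37.5
```

Call:
servo_tool:
  deltas:
    - [[0, 0, 0.006], [0, 0, 0], 0.5]
    - [[0, 0, 0.005], [0, 0, 0], 0.5]
    - [[0, 0, 0], [0, 0, 0], 0.5]

```text
time_s: 6.75
eef_pos: [493.1, 74.4, 58.6]
ee_rot: [-0.0, 0.106, 0.994, -0.0]
force: [-0.9, -0.7, -1.7]
grip_width: 0.642
grip_force: 37.5
```

Call:
servo_tool:
  deltas:
    - [[0, 0, 0.004], [0, 0, 0], 0.5]
    - [[0, 0, 0], [0, 0, 0], 0.5]

```text
time_s: 6.95
eef_pos: [493.2, 74.5, 57.8]
ee_rot: [-0.0, 0.106, 0.994, 0.0]
force: [0.2, 0.4, -1.1]
grip_width: 0.643
grip_force: 37.5
```

Call:
servo_tool:
  deltas:
    - [[0, 0, 0.004], [0, 0, 0], 0.5]
    - [[0, 0, 0], [0, 0, 0], 0.5]

```text
time_s: 7.15
eef_pos: [493.2, 74.4, 57.0]
ee_rot: [-0.0, 0.106, 0.994, -0.0]
force: [0.2, 0.4, -1.4]
grip_width: 0.642
grip_force: 37.5
```

Call:
servo_tool:
  deltas:
    - [[0, 0, 0.004], [0, 0, 0], 0.5]
    - [[0, 0, 0], [0, 0, 0], 0.5]

```text
time_s: 7.35
eef_pos: [493.1, 74.5, 56.2]
ee_rot: [-0.0, 0.106, 0.994, -0.0]
force: [0.7, 0.3, -1.4]
grip_width: 0.645
grip_force: 37.5
```

Call:
servo_tool:
  deltas:
    - [[0, 0, 0.003], [0, 0, 0], 0.5]
    - [[0, 0, 0], [0, 0, 0], 0.5]

```text
time_s: 7.55
eef_pos: [493.2, 74.5, 55.6]
ee_rot: [-0.0, 0.106, 0.994, 0.0]
force: [-0.0, 0.3, -1.5]
grip_width: 0.642
grip_force: 37.5
```

Call:
servo_tool:
  deltas:
    - [[0, 0, 0.004], [0, 0, 0], 0.5]
    - [[0, 0, 0], [0, 0, 0], 0.5]

```text
time_s: 7.75
eef_pos: [493.1, 74.5, 54.8]
ee_rot: [-0.0, 0.106, 0.994, 0.0]
force: [1.0, 0.6, -0.7]
grip_width: 0.647
grip_force: 37.5
```

Call:
servo_tool:
  deltas:
    - [[0, 0, 0.003], [0, 0, 0], 0.5]
    - [[0, 0, 0], [0, 0, 0], 0.5]

```text
time_s: 7.95
eef_pos: [493.2, 74.5, 54.2]
ee_rot: [-0.0, 0.106, 0.994, 0.0]
force: [0.4, -0.2, -0.4]
grip_width: 0.647
grip_force: 37.5
```

Call:
servo_tool:
  deltas:
    - [[0, 0, 0.003], [0, 0, 0], 0.5]
    - [[0, 0, 0], [0, 0, 0], 0.5]

```text
time_s: 8.15
eef_pos: [493.2, 74.5, 53.7]
ee_rot: [0.0, 0.106, 0.994, -0.0]
force: [0.4, 0.3, -1.5]
grip_width: 0.64
grip_force: 37.5
```

Call:
servo_tool:
  deltas:
    - [[0, 0, 0.003], [0, 0, 0], 0.5]
    - [[0, 0, 0], [0, 0, 0], 0.5]

```text
time_s: 8.35
eef_pos: [493.2, 74.5, 53.1]
ee_rot: [0.0, 0.106, 0.994, 0.0]
force: [-0.5, -0.0, 0.7]
grip_width: 0.646
grip_force: 37.6
```

Call:
servo_tool:
  deltas:
    - [[0, 0, 0.003], [0, 0, 0], 0.5]
    - [[0, 0, 0], [0, 0, 0], 0.5]

```text
time_s: 8.55
eef_pos: [493.2, 74.5, 52.5]
ee_rot: [0.0, 0.106, 0.994, 0.0]
force: [0.3, -0.1, 1.3]
grip_width: 0.648
grip_force: 37.7
```

```bash
python3 -c "
from h import *
show();print(st()[0]['wrist_torque'])
i=optics.capture('side')[215:305,190:310]
cv2.imwrite('pics/b2.png',cv2.resize(i,None,fx=6,fy=6,interpolation=2))"
```

```text
8.55 [493.2  74.5  52.5] yaw 2.929 tilt [0. 0.] F [ 0.3 -0.1  1.3] g 0.648 37.7 q [-0.09  0.48  1.78  0.    0.88 -1.44]
[ 0.02199485 -0.01351958  0.01575322]
```

View pics/b2.png

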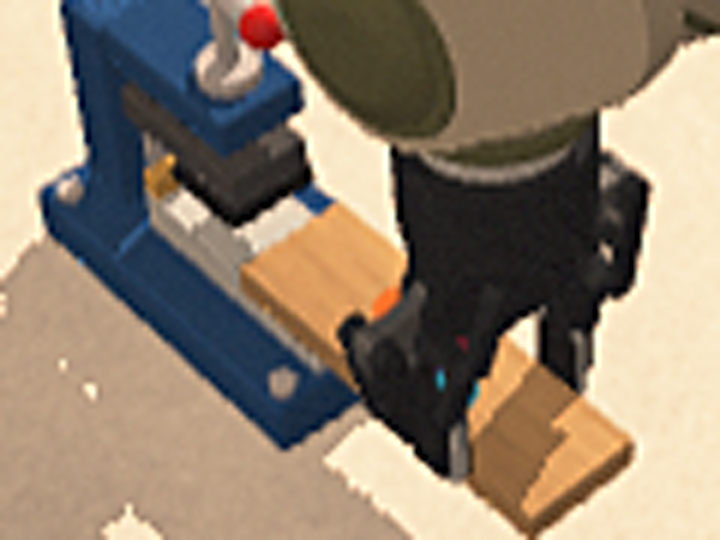

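Call:
servo_tool:
  deltas:
    - [[-0.03, 0, 0], [0, 0, 0], 0.5]
    - [[-0.04, 0, 0], [0, 0, 0], 0.5]
    - [[-0.04, 0, 0], [0, 0, 0], 0.5]
    - [[-0.04, 0, 0], [0, 0, 0], 0.5]
    - [[-0.04, 0, 0], [0, 0, 0], 0.5]
    - [[-0.04, 0, 0], [0, 0, 0], 0.5]
    - [[-0.03, 0, 0], [0, 0, 0], 0.5]
    - [[-0.02, 0, 0], [0, 0, 0], 0.5]
  squeeze: 25

```text
time_s: 9.4
eef_pos: [548.5, 62.5, 52.7]
ee_rot: [-0.0, 0.106, 0.994, 0.0]
force: [-4.7, 1.2, 7.0]
grip_width: 0.647
grip_force: 38.4
```

Call:
servo_tool:
  deltas:
    - [[-0.01, 0, 0], [0, 0, 0], 0.5]
    - [[-0.005, 0, 0], [0, 0, 0], 0.5]
    - [[0, 0, 0], [0, 0, 0], 0.5]

```text
time_s: 9.7
eef_pos: [551.3, 62.0, 52.9]
ee_rot: [0.0, 0.106, 0.994, 0.0]
force: [-4.2, 0.3, 7.2]
grip_width: 0.643
grip_force: 38.4
```

Call:
servo_tool:
  deltas:
    - [[-0.005, 0, 0], [0, 0, 0], 0.5]
    - [[-0.005, 0, 0], [0, 0, 0], 0.5]
    - [[0, 0, 0], [0, 0, 0], 0.5]

```text
time_s: 10.0
eef_pos: [553.2, 61.6, 52.9]
ee_rot: [0.0, 0.106, 0.994, 0.0]
force: [-4.4, 0.8, 6.8]
grip_width: 0.645
grip_force: 38.4
```

Call:
servo_tool:
  deltas:
    - [[-0.005, 0, -0.001], [0, 0, 0], 0.5]
    - [[-0.005, 0, 0], [0, 0, 0], 0.5]
    - [[0, 0, 0], [0, 0, 0], 0.5]

```text
time_s: 10.3
eef_pos: [555.2, 61.1, 53.0]
ee_rot: [0.0, 0.106, 0.994, 0.0]
force: [-2.4, 0.5, 6.2]
grip_width: 0.643
grip_force: 38.3
```

Call:
servo_tool:
  deltas:
    - [[-0.005, 0, 0], [0, 0, 0], 0.5]
    - [[-0.003, 0, 0], [0, 0, 0], 0.5]
    - [[0, 0, 0], [0, 0, 0], 0.5]

```text
time_s: 10.6
eef_pos: [556.6, 60.8, 53.0]
ee_rot: [-0.0, 0.106, 0.994, 0.0]
force: [-4.2, 0.6, 6.9]
grip_width: 0.641
grip_force: 38.4
```

Call:
servo_tool:
  deltas:
    - [[-0.004, 0, 0], [0, 0, 0], 0.5]
    - [[-0.003, 0, 0], [0, 0, 0], 0.5]
    - [[0, 0, 0], [0, 0, 0], 0.5]

```text
time_s: 10.9
eef_pos: [558.0, 60.6, 53.0]
ee_rot: [-0.0, 0.106, 0.994, 0.0]
force: [-4.6, 1.4, 5.7]
grip_width: 0.645
grip_force: 38.4
```

Call:
servo_tool:
  deltas:
    - [[-0.003, 0, 0], [0, 0, 0], 0.5]
    - [[-0.003, 0, 0], [0, 0, 0], 0.5]
    - [[0, 0, 0], [0, 0, 0], 0.5]

```text
time_s: 11.2
eef_pos: [558.7, 60.4, 53.0]
ee_rot: [-0.001, 0.106, 0.994, 0.0]
force: [-7.1, 1.5, 9.6]
grip_width: 0.643
grip_force: 38.6
```

Call:
servo_tool:
  deltas:
    - [[-0.002, 0, 0], [0, 0, 0], 0.5]
    - [[0, 0, 0], [0, 0, 0], 0.5]

```text
time_s: 11.4
eef_pos: [558.7, 60.4, 53.0]
ee_rot: [-0.001, 0.106, 0.994, 0.0]
force: [-9.3, 2.0, 10.7]
grip_width: 0.641
grip_force: 38.8
```

Call:
servo_tool:
  deltas:
    - [[-0.002, 0, 0], [0, 0, 0], 0.5]
    - [[0, 0, 0], [0, 0, 0], 0.5]

```text
time_s: 11.6
eef_pos: [558.7, 60.4, 53.0]
ee_rot: [-0.002, 0.106, 0.994, 0.0]
force: [-10.4, 2.5, 11.8]
grip_width: 0.645
grip_force: 38.9
```

Call:
servo_tool:
  deltas:
    - [[0, 0, 0], [0, 0, 0], 0.8]
    - [[0, 0, 0], [0, 0, 0], 1]
    - [[0, 0, 0], [0, 0, 0], 1]
    - [[0, 0, 0], [0, 0, 0], 1]

```text
time_s: 12.0
eef_pos: [559.8, 60.0, 52.6]
ee_rot: [0.0, 0.106, 0.994, -0.0]
force: [0.2, 0.3, -0.4]
grip_width: 1.002
grip_force: 0.0
```

Call:
servo_tool:
  deltas:
    - [[0, 0, -0.04], [0, 0, 0], 1]
    - [[0, 0, -0.16], [0, 0, 0], 1]
    - [[0, 0, -0.2], [0, 0, 0], 1]
    - [[0, 0, -0.2], [0, 0, 0], 1]
    - [[0, 0, -0.2], [0, 0, 0], 1]
    - [[0, 0, -0.1], [0, 0, 0], 1]
    - [[0, 0, 0], [0, 0, 0], 1]

```text
time_s: 12.7
eef_pos: [560.7, 60.1, 236.5]
ee_rot: [0.003, 0.106, 0.994, 0.0]
force: [1.4, 0.0, 0.7]
grip_width: 1.003
grip_force: 0.0
```

```bash
python3 -c "
from h import *
show();plan([655.5,39.8,225],-.082,4,1)
i=[cv2.resize(optics.capture(n)[a:a+130,b:b+130],None,fx=3,fy=3,interpolation=2) for n,a,b in (('side',190,180),('top',120,150))]
cv2.imwrite('pics/b3.png',np.hstack(i))"
```

```text
12.7 [560.7  60.1 236.5] yaw 2.929 tilt [ 0.007 -0.001] F [1.4 0.  0.7] g 1.003 0.0 q [-0.1   0.39  1.37  0.    1.37 -1.46]
[[[-0.121, 0.0, 0.015], [0, 0, 0.013], 1], [[-0.121, 0.003, 0.015], [0, 0, 0.013], 1], [[-0.121, 0.005, 0.015], [0, 0, 0.013], 1], [[-0.121, 0.008, 0.015], [0, 0, 0.013], 1]]
```

View pics/b3.png

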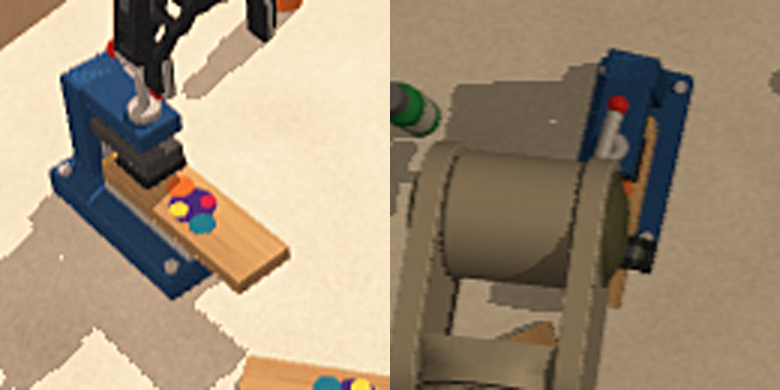

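The plaque lies flat on the bed, with paint blobs at (192,205) in the crop, and runs in under the jaw to the stop. I'll check its tail, then move to the handle.

```bash
python3 -c "
from h import *
P=unproj('side',[(180+290/3,190+252/3),(180+240/3,190+281/3)],69)
R=Ro.from_euler('z',-.211).as_matrix()
print(((P-[655,40.2,0])@R).round(1))"
```

```text
[[-150.6  -24.    69. ]
 [-145.7   24.7   69. ]]
```

Call:
servo_tool:
  deltas:
    - [[-0.121, 0, 0.015], [0, 0, 0.013], 1]
    - [[-0.121, 0.003, 0.015], [0, 0, 0.013], 1]
    - [[-0.121, 0.005, 0.015], [0, 0, 0.013], 1]
    - [[-0.121, 0.008, 0.015], [0, 0, 0.013], 1]
    - [[0, 0, 0], [0, 0, 0], 1]
    - [[0, 0, 0], [0, 0, 0], 1]

```text
time_s: 13.4
eef_pos: [653.8, 39.9, 219.0]
ee_rot: [-0.002, 0.147, 0.989, -0.0]
force: [-0.0, -0.6, -0.2]
grip_width: 1.0
grip_force: 0.0
```

```bash
python3 -c "
from h import *
show();plan([655.5,39.8,166],0,4,1)"
```

```text
13.4 [653.8  39.9 219. ] yaw 2.847 tilt [-0.003  0.   ] F [-0.  -0.6 -0.2] g 1.0 0.0 q [-0.12  0.62  1.07  0.    1.46 -1.39]
[[[-0.002, 0.001, 0.066], [0, 0, 0.0], 1], [[-0.003, 0.0, 0.066], [0, 0, 0.0], 1], [[-0.002, 0.001, 0.067], [0, 0, 0.0], 1], [[-0.002, 0.0, 0.066], [0, 0, 0.0], 1]]
```

```bash
python3 -c "
from h import *
R=Ro.from_euler('z',-.211).as_matrix()
a=optics.capture('side')
x0,y0,k=200,220,7
b=cv2.resize(a[y0:y0+80,x0:x0+100],None,fx=k,fy=k,interpolation=2)
for z,c in((70,(0,255,0)),):
    q=np.array([(-143,-28,z),(-143,28,z),(37,28,z),(37,-28,z)])@R.T+[655,40.2,0]
    cv2.polylines(b,[np.int32((proj('side',q)-[x0,y0]+.5)*k)],True,c,1)
q=np.array([(-75,-23,54),(-75,23,54),(45,23,54),(45,-23,54)])@R.T+[655,40.2,0]
cv2.polylines(b,[np.int32((proj('side',q)-[x0,y0]+.5)*k)],True,(255,0,255),1)
cv2.imwrite('pics/b4.png',b)"
```

```text
(no output)
```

View pics/b4.png

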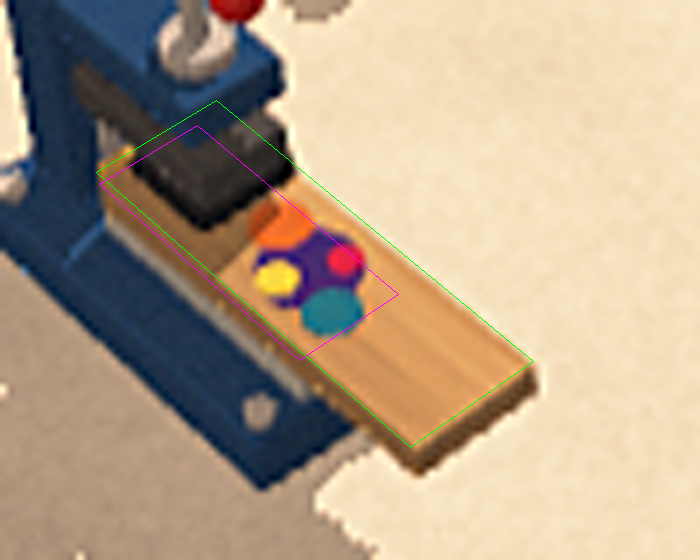

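The outline at the home pose matches the plaque to about 1 px, so it is straight and home. On to the handle.

Call:
servo_tool:
  deltas:
    - [[-0.002, 0, 0.066], [0, 0, 0], 1]
    - [[-0.003, 0, 0.066], [0, 0, 0], 1]
    - [[-0.002, 0.001, 0.067], [0, 0, 0], 1]
    - [[-0.002, 0, 0.066], [0, 0, 0], 1]
    - [[0, 0, 0], [0, 0, 0], 1]
    - [[0, 0, 0], [0, 0, 0], 0.6]
    - [[0, 0, 0], [0, 0, 0], 0.4]
    - [[0, 0, 0], [0, 0, 0], 0.3]
  squeeze: 30

```text
time_s: 14.25
eef_pos: [656.5, 39.5, 168.4]
ee_rot: [0.001, 0.147, 0.989, 0.0]
force: [0.5, 0.0, 0.0]
grip_width: 0.513
grip_force: 0.0
```

Call:
servo_tool:
  deltas:
    - [[0, 0, 0], [0, 0, 0], 0.2]
    - [[0, 0, 0], [0, 0, 0], 0.1]
    - [[0, 0, 0], [0, 0, 0], 0]
    - [[0, 0, 0], [0, 0, 0], 0]
    - [[0, 0, 0], [0, 0, 0], 0]

```text
time_s: 14.75
eef_pos: [656.6, 40.5, 168.1]
ee_rot: [0.001, 0.146, 0.989, 0.001]
force: [1.7, 4.6, 1.5]
grip_width: 0.151
grip_force: 29.8
```

```bash
python3 -c "
from h import *
show();print(st()[0]['wrist_torque'])"
```

```text
14.75 [656.6  40.5 168.1] yaw 2.848 tilt [0.002 0.001] F [1.7 4.6 1.5] g 0.151 29.8 q [-0.12  0.66  1.14  0.    1.35 -1.39]
[ 0.73845666 -0.27817259 -0.08665685]
```

Call:
servo_tool:
  deltas:
    - [[0, 0.004, 0], [0, 0, 0], 0]
    - [[0, 0, 0], [0, 0, 0], 0]
    - [[0, 0, 0], [0, 0, 0.03], 0]
  squeeze: 70

```text
time_s: 15.05
eef_pos: [656.6, 40.4, 168.2]
ee_rot: [0.0, 0.17, 0.985, 0.0]
force: [0.1, 2.0, 3.2]
grip_width: 0.138
grip_force: 68.3
```

```bash
cat >> h.py <<'E'
def tq():
    s,p,r=st();print(round(s['time_s'],2),p.round(1),'yaw',np.arctan2(r[1,0],r[0,0]).round(3),'F',s['force'].round(1),'T',s['wrist_torque'].round(3),'g',round(s['grip_width'],3),'q6',s['joints'][5].round(3))
E
python3 -c "
from h import *
tq()"
```

```text
15.05 [656.6  40.4 168.2] yaw 2.8 F [0.1 2.  3.2] T [0.35  0.039 0.136] g 0.138 q6 -1.345
```

Call:
servo_tool:
  deltas:
    - [[0, 0, 0], [0, 0, 0.06], 0]
    - [[0, 0, 0], [0, 0, 0.07], 0]
    - [[0, 0, 0], [0, 0, 0.07], 0]
    - [[0, 0, 0], [0, 0, 0.07], 0]
    - [[0, 0, 0], [0, 0, 0.07], 0]
    - [[0, 0, 0], [0, 0, 0.05], 0]

```text
time_s: 15.65
eef_pos: [656.4, 40.3, 168.2]
ee_rot: [0.0, 0.461, 0.887, 0.0]
force: [-1.1, 2.0, 4.7]
grip_width: 0.136
grip_force: 68.4
```

```bash
python3 -c "
from h import *
tq()"
```

```text
15.65 [656.4  40.3 168.2] yaw 2.184 F [-1.1  2.   4.7] T [0.307 0.108 0.154] g 0.136 q6 -0.729
```

Call:
servo_tool:
  deltas:
    - [[0, 0, 0], [0, 0, 0.06], 0]
    - [[0, 0, 0], [0, 0, 0.07], 0]
    - [[0, 0, 0], [0, 0, 0.07], 0]
    - [[0, 0, 0], [0, 0, 0.07], 0]
    - [[0, 0, 0], [0, 0, 0.05], 0]

```text
time_s: 16.15
eef_pos: [656.3, 40.2, 168.2]
ee_rot: [0.0, 0.667, 0.745, -0.0]
force: [-2.8, 1.3, 4.7]
grip_width: 0.138
grip_force: 68.5
```

```bash
python3 -c "
from h import *
tq()"
```

```text
16.15 [656.3  40.2 168.2] yaw 1.681 F [-2.8  1.3  4.7] T [0.187 0.273 0.19 ] g 0.138 q6 -0.227
```

Call:
servo_tool:
  deltas:
    - [[0, 0, 0], [0, 0, 0.04], 0]
    - [[0, 0, 0], [0, 0, 0.04], 0]
    - [[0, 0, 0], [0, 0, 0.04], 0]

```text
time_s: 16.45
eef_pos: [656.2, 40.2, 168.2]
ee_rot: [0.0, 0.734, 0.679, -0.0]
force: [-3.0, 1.5, 5.2]
grip_width: 0.137
grip_force: 68.5
```

```bash
python3 -c "
from h import *
tq()"
```

```text
16.45 [656.2  40.2 168.2] yaw 1.494 F [-3.   1.5  5.2] T [0.153 0.358 0.188] g 0.137 q6 -0.04
```

Call:
servo_tool:
  deltas:
    - [[0, 0, 0], [0, 0, 0.04], 0]
    - [[0, 0, 0], [0, 0, 0.04], 0]
    - [[0, 0, 0], [0, 0, 0.02], 0]

```text
time_s: 16.75
eef_pos: [656.2, 40.3, 168.2]
ee_rot: [-0.0, 0.785, 0.62, -0.0]
force: [-3.4, 1.8, 5.8]
grip_width: 0.135
grip_force: 68.5
```

```bash
python3 -c "
from h import *
tq()"
```

```text
16.75 [656.2  40.3 168.2] yaw 1.337 F [-3.4  1.8  5.8] T [0.227 0.426 0.145] g 0.135 q6 0.117
```

Call:
servo_tool:
  deltas:
    - [[0, 0, 0], [0, 0, 0.04], 0]
    - [[0, 0, 0], [0, 0, 0.04], 0]
    - [[0, 0, 0], [0, 0, 0.03], 0]

```text
time_s: 17.05
eef_pos: [656.1, 40.3, 168.2]
ee_rot: [-0.0, 0.835, 0.55, -0.0]
force: [-2.9, 1.7, 4.5]
grip_width: 0.135
grip_force: 68.5
```

```bash
python3 -c "
from h import *
tq()"
```

```text
17.05 [656.1  40.3 168.2] yaw 1.164 F [-2.9  1.7  4.5] T [0.206 0.452 0.088] g 0.135 q6 0.29
```

```bash
cat >> h.py <<'E'
def tqa(n=5):
    T=[]
    for i in range(n):
        T.append(st()[0]['wrist_torque'][2]); optics.capture('top')
    s,p,r=st();T.append(s['wrist_torque'][2]);print(round(s['time_s'],2),'yaw',np.arctan2(r[1,0],r[0,0]).round(3),'F',s['force'].round(1),'Tz',np.round(T,3),np.mean(T).round(3))
E
python3 -c "
from h import *
tqa()"
```

```text
17.3 yaw 1.167 F [-3.4  0.8  5.7] Tz [ 0.088 -0.027 -0.09  -0.17  -0.096 -0.102] -0.066
```

Call:
servo_tool:
  deltas:
    - [[0, 0, 0], [0, 0, 0.04], 0]
    - [[0, 0, 0], [0, 0, 0.04], 0]
    - [[0, 0, 0], [0, 0, 0.03], 0]

```text
time_s: 17.6
eef_pos: [656.1, 40.3, 168.2]
ee_rot: [-0.0, 0.879, 0.476, -0.0]
force: [-3.8, 2.6, 5.9]
grip_width: 0.138
grip_force: 68.5
```

```bash
python3 -c "
from h import *
tqa()"
```

```text
17.85 yaw 0.994 F [-4.1  1.8  6.2] Tz [ 0.143 -0.01  -0.12  -0.11  -0.13  -0.095] -0.053
```

Call:
servo_tool:
  deltas:
    - [[0, 0, 0], [0, 0, 0.04], 0]
    - [[0, 0, 0], [0, 0, 0.04], 0]
    - [[0, 0, 0], [0, 0, 0.03], 0]

```text
time_s: 18.15
eef_pos: [656.0, 40.3, 168.2]
ee_rot: [-0.0, 0.917, 0.398, -0.0]
force: [-3.8, 1.7, 5.6]
grip_width: 0.136
grip_force: 68.6
```

```bash
python3 -c "
from h import *
tqa(4)"
```

```text
18.35 yaw 0.821 F [-4.8  2.   5.9] Tz [ 0.119 -0.027 -0.035 -0.097 -0.142] -0.037
```

Call:
servo_tool:
  deltas:
    - [[0, 0, 0], [0, 0, 0.04], 0]
    - [[0, 0, 0], [0, 0, 0.04], 0]
    - [[0, 0, 0], [0, 0, 0.03], 0]

```text
time_s: 18.65
eef_pos: [656.0, 40.4, 168.2]
ee_rot: [-0.0, 0.948, 0.318, -0.0]
force: [-4.8, 1.7, 5.6]
grip_width: 0.133
grip_force: 68.6
```

```bash
python3 -c "
from h import *
tqa(4)"
```

```text
18.85 yaw 0.649 F [-4.1  1.4  5.6] Tz [ 0.105 -0.028 -0.016 -0.119 -0.09 ] -0.03
```

Call:
servo_tool:
  deltas:
    - [[0, 0, 0], [0, 0, 0.04], 0]
    - [[0, 0, 0], [0, 0, 0.04], 0]
    - [[0, 0, 0], [0, 0, 0.03], 0]

```text
time_s: 19.15
eef_pos: [656.0, 40.4, 168.2]
ee_rot: [-0.0, 0.972, 0.235, -0.0]
force: [-4.1, 1.2, 6.2]
grip_width: 0.136
grip_force: 68.6
```

```bash
python3 -c "
from h import *
tqa(3)"
```

```text
19.3 yaw 0.476 F [-4.2  3.1  6.1] Tz [ 0.135 -0.067 -0.095 -0.125] -0.038
```

Call:
servo_tool:
  deltas:
    - [[0, 0, 0], [0, 0, 0.04], 0]
    - [[0, 0, 0], [0, 0, 0.04], 0]
    - [[0, 0, 0], [0, 0, 0.03], 0]

```text
time_s: 19.6
eef_pos: [655.9, 40.5, 168.2]
ee_rot: [-0.0, 0.989, 0.15, -0.001]
force: [-4.9, 3.0, 5.8]
grip_width: 0.138
grip_force: 68.6
```

```bash
python3 -c "
from h import *
tqa(3)"
```

```text
19.75 yaw 0.303 F [-4.6  1.8  6.6] Tz [ 0.194 -0.031 -0.096 -0.164] -0.024
```

Call:
servo_tool:
  deltas:
    - [[0, 0, 0], [0, 0, 0.04], 0]
    - [[0, 0, 0], [0, 0, 0.04], 0]
    - [[0, 0, 0], [0, 0, 0.03], 0]

```text
time_s: 20.05
eef_pos: [655.9, 40.5, 168.2]
ee_rot: [-0.0, 0.998, 0.064, -0.001]
force: [-4.8, 1.4, 5.7]
grip_width: 0.135
grip_force: 68.6
```

```bash
python3 -c "
from h import *
tqa(3)"
```

```text
20.2 yaw 0.13 F [-3.5  2.6  6.3] Tz [ 0.123 -0.105 -0.115 -0.071] -0.042
```

Turned 2.72 rad, and it is still turning freely.

Call:
servo_tool:
  deltas:
    - [[0, 0, 0], [0, 0, 0.04], 0]
    - [[0, 0, 0], [0, 0, 0.04], 0]
    - [[0, 0, 0], [0, 0, 0.03], 0]

```text
time_s: 20.5
eef_pos: [655.9, 40.6, 168.2]
ee_rot: [-0.0, 1.0, -0.022, -0.001]
force: [-4.4, 2.6, 6.4]
grip_width: 0.133
grip_force: 68.8
```

```bash
python3 -c "
from h import *
tqa(3)"
```

```text
20.65 yaw -0.042 F [-5.   2.2  5.8] Tz [0.294 0.157 0.071 0.077] 0.15
```

Resistance rose by about 0.17 N m over drag, roughly 50 N of clamping, so I stop here and let go.

Call:
servo_tool:
  deltas:
    - [[0, 0, 0], [0, 0, 0], 0]
    - [[0, 0, 0], [0, 0, 0], 0]
    - [[0, 0, 0], [0, 0, 0], 0.15]
    - [[0, 0, 0], [0, 0, 0], 0.3]
    - [[0, 0, 0], [0, 0, 0], 0.6]
    - [[0, 0, 0], [0, 0, 0], 1]
    - [[0, 0, 0], [0, 0, 0], 1]
    - [[0, 0, 0], [0, 0, 0], 1]

```text
time_s: 21.45
eef_pos: [656.4, 40.2, 167.6]
ee_rot: [0.0, 1.0, -0.022, -0.0]
force: [-0.3, -0.4, 0.1]
grip_width: 0.957
grip_force: 0.0
```

Call:
servo_tool:
  deltas:
    - [[0, 0, -0.04], [0, 0, 0], 1]
    - [[0, 0, -0.08], [0, 0, 0], 1]
    - [[0, 0, -0.12], [0, 0, 0], 1]
    - [[0, 0, -0.12], [0, 0, 0], 1]
    - [[0, 0, -0.1], [0, 0, 0], 1]
    - [[0, 0, -0.05], [0, 0, 0], 1]
    - [[0, 0, 0], [0, 0, 0], 1]
    - [[0, 0, 0], [0, 0, 0], 1]

```text
time_s: 22.25
eef_pos: [656.2, 40.3, 268.7]
ee_rot: [-0.0, 1.0, -0.022, -0.001]
force: [1.2, -0.4, -0.5]
grip_width: 0.994
grip_force: 0.0
```

```bash
python3 -c "
from h import *
show()
i=optics.capture('side')[190:290,190:300]
cv2.imwrite('pics/b5.png',cv2.resize(i,None,fx=6,fy=6,interpolation=2))"
```

```text
22.25 [656.2  40.3 268.7] yaw -0.043 tilt [-0.001  0.   ] F [ 1.2 -0.4 -0.5] g 0.994 0.0 q [-0.12  0.61  0.96  0.    1.57  1.5 ]
```

View pics/b5.png

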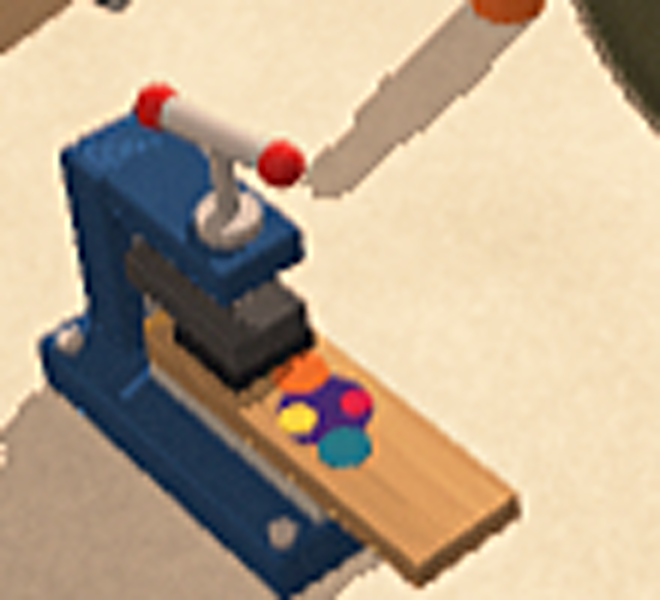

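The jaw sits on the plaque, the plaque is home against the stop, and the handle is free. Handing in.

```bash
python3 -c "
from h import *
print(ctrl.finish_job())"
```

```text
the job is handed in; nothing more can be done
None
```

I slid the left plaque home against the brass stop in the blue clamp, tightened it to about 50 N judging by the handle's resistance, let go, and handed the job in at about 22 s; the hand-in reported no verdict.

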